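# Point out the longest objective

### The job

A colleague wants to fit the longest of the microscope objectives kept in the grey objective case. With your fingertips push the case's clear sliding cover fully open, then point straight down at the longest objective: fingertips about two centimetres above its front lens, centred over it, touching none of the optics and lifting nothing out. Keep pointing there for at least two seconds, and finish still pointing at it, so that the colleague sees which one to take; leave the things lying around the case where they are.

Things in the scene. Friction and masses are not known exactly. Their poses are not given: they have to be found in the camera images.
- case: grey objective case, fixed, 170 mm (x) by 190 (y), 100 high to its two side rails; origin at the centre of its underside, z up; x is the way the cover opens, away from the robot (yaw within 0.45 rad of the world's). Front (-x) and rear walls end at z = 91 mm
- well_plate (a point): centre of the top of the black plate inside the case, 20 mm above the case's origin, same axes. Six wells, rows at x = -42 and 2 mm, columns at y = -48, 0, 48 mm, hold five objectives and a flat dust plug in any order; two larger wells at x = 50, y = -32 and 32 mm hold an eyepiece each
- cover (a joint): how far the cover is open, m: 0 shut, 0.145 fully open at its stop; starts between 0 and 0.03. A clear plate 170 by 177 by 3 mm, underside 92.5 mm above the bench, in rails: it slides in the case's +x only, cannot lift, takes 1 to 2 N and stays where it is left
- cover_pull (a point): centre of the robot-side (-x) face of the upright aluminium strip on the cover's front edge, to push on with closed fingers: 80 mm wide (y), 20 high, 2 thick. Its top is 10 mm above, the cover's upper side 9.5 mm below this point. Moves with the cover; axes as the case. Fingertips kept 3 to 12 mm above the cover's upper side clear the front wall and all optics as they push
- objective_long: microscope objective, bare metal, thread down in its well, lens up; origin on its axis at the bottom of the thread (5 mm below the plate it sits on), z up; the longest one: 67 mm long with the 5 mm thread, 27 mm diameter, tapering to a slim 15 mm nose
- long_lens (a point): centre of the upward front lens of the longest objective, 67 mm above its origin, 82 mm above the bench; its z is up. Pointing at it means the tool point (TCP) within 15 mm of the vertical through here and 23 to 65 mm above it
- objective_b: microscope objective, bare metal, thread down in its well, lens up; origin on its axis at the bottom of the thread (5 mm below the plate it sits on), z up; 53 mm long, tapered nose
- objective_c: microscope objective, bare metal, thread down in its well, lens up; origin on its axis at the bottom of the thread (5 mm below the plate it sits on), z up; 47 mm long
- objective_d: microscope objective, bare metal, thread down in its well, lens up; origin on its axis at the bottom of the thread (5 mm below the plate it sits on), z up; 39 mm long
- objective_e: microscope objective, bare metal, thread down in its well, lens up; origin on its axis at the bottom of the thread (5 mm below the plate it sits on), z up; 31 mm long, squat with a broad lens
- dust_plug: flat black plastic plug in a well, 27 mm diameter, 12 mm high of which 5 in the well; origin at its bottom centre
- eyepiece_a: black eyepiece standing in a rear well, 40 mm diameter, 45 mm high; origin at its bottom centre
- eyepiece_b: the other eyepiece, the same
- duster: spray duster can, 66 mm diameter, 205 high, standing to the left (+y) of the case; origin at its bottom centre
- tub: round lidded tub, 90 mm diameter, 60 high, to the right (-y) of the case; origin at its bottom centre
- screwdriver: red-handled screwdriver, 170 mm long, lying on the bench to the left (+y) of the case; origin under its middle, x along it

How it is judged:
On the way, in this order (a step that is already met when the one before it is completed fails the run):
1. the cover is pushed fully open (value of joint cover above 0.13 m).
2. the tool points down at the longest objective from just above, touching nothing, without a break, for two seconds (horizontal distance between the grasp point and long_lens below 0.015 m and z of the grasp point in the frame of long_lens between 0.023 and 0.065 m and value of joint cover above 0.13 m and contact force between the fingers and anything else below 0.3 N), for 2 s.
At the end, for the whole second after the job is handed in: The cover rests at least 130 mm open (of 145); the TCP is within 15 mm sideways of the vertical through the longest objective's lens and 23 to 65 mm above it (fingertips about 5 to 45 mm above); every objective, plug and eyepiece is within 6 mm of where it began (value of joint cover above 0.13 m and velocity of joint cover between -0.005 and 0.005 m/s and horizontal distance between the grasp point and long_lens below 0.015 m and z of the grasp point in the frame of long_lens between 0.023 and 0.065 m and distance of each of objective_long, objective_b, objective_c, objective_d, objective_e, dust_plug, eyepiece_a, eyepiece_b from where it was at the start of the episode below 0.006 m); the robot touches nothing.
It fails at once if an objective, the plug or an eyepiece is touched by the robot (contact force between any of the fingers, the arm and objective_long above 0.3 N or contact force between any of the fingers, the arm and objective_b above 0.3 N or contact force between any of the fingers, the arm and objective_c above 0.3 N or contact force between any of the fingers, the arm and objective_d above 0.3 N or contact force between any of the fingers, the arm and objective_e above 0.3 N or contact force between any of the fingers, the arm and dust_plug above 0.3 N or contact force between any of the fingers, the arm and eyepiece_a above 0.3 N or contact force between any of the fingers, the arm and eyepiece_b above 0.3 N).
It fails at once if an objective, the plug or an eyepiece is lifted or shifted by more than 10 mm (distance of any of objective_long, objective_b, objective_c, objective_d, objective_e, dust_plug, eyepiece_a, eyepiece_b from where it was at the start of the episode above 0.01 m).
It fails at once if the duster can, tub or screwdriver is shifted by more than 20 mm (distance of any of duster, tub, screwdriver from where it was at the start of the episode above 0.02 m).
It also fails if it takes over 38 s, if anything falls off the work surface, if the arm or the gripper's body presses on something with over 40 N, if the wrist force passes 120 N, or if a joint passes its speed limit or range.

### The arm

A 6-joint arm with a two-finger parallel gripper is mounted at the origin on the work surface. World frame = base frame: x ahead of the robot, y to its left, z up, the work surface at z = 0. Lengths are in m, angles in rad, forces in N, time in s.
With the tool pointing down it reaches from about 0.375 to 0.9 m from the base axis. Payload 3.1 kg.
Tool frame: the origin (TCP) lies between the finger pads, 19 mm behind the fingertips; this is the grasp point; z points along the fingers, y is the line along which they close (so a half turn about z gives the same grasp; the last joint's range is limited). The gripper opens to 85 mm and grips with 20 to 120 N. Pads are 22 mm wide; open, the fingers measure 114 mm over their backs; the gripper's body (76 mm by 85 mm) begins 54 mm behind the grasp point. The pads swing forward as they close: fully open they stand 13 mm farther back than shut.
Start: joints at [-1.347, 0.527, 1.433, -0, 1.181, -0.178], TCP at [0.244, -0.575, 0.25] pointing down, gripper open.
Joint ranges: [-3.08, 3.08], [-0.75, 2.2], [0.22, 2.44], [-1.43, 4.57], [0, 2.65], [-2.85, 2.85]. Speed limits (rad/s): [2.79, 2.79, 3.14, 3.14, 3.14, 3.14].

### API

Orientations are given as a unit quaternion [x, y, z, w].
In Python, from station import manip gives the robot as it stands. The module is installed in compiled form; this text tells all that it offers.
- The arm moves only by the tool step_arm, never from a script. Its argument "commands" is one flat list of numbers, 6 for each row, row after row: the shift along the tool's x, y, z in m, then the turn, a rotation vector about the tool's x, y, z in degrees. A call has exactly 10 rows; each row is the pose to reach, as a shift and turn from the pose commanded when the call began, along the tool's axes at that moment; what a row does not reach only later rows make up. A row lasts 1/10 s, in which the tool goes at most 50 mm and 8.59 degrees, less where a joint would pass 70% of its speed; a pose out of reach is approached as far as the arm can. A call with a gripper value outside its range is refused whole. "jaw" is the opening in per cent of the stroke, from 0 (shut) to 100 (fully open), set as the call begins (left out, the last holds). The fingers move at their own pace and stop on an object; "grip_force" is the grip in N (left out, the last holds). Time passes only in rows, so rows that repeat a pose let the fingers close, or fill a call up. It gives the time, the measured TCP pose, the force, the opening and the grip force at its end, in the units of the state.
- manip.sense(): the state, without advancing time (a new reading comes with each control period).
- manip.snapshot(name): name is "scene" or "top" or "wrist"; returns a dict with "pixels" (480x640x3 uint8, blue, green, red), "fx", "fy", "cx", "cy" (pixels), "R" (3x3) and "t" (3): a world point X has camera coordinates R X + t; the wrist camera has in their place "mount" (4x4, takes a point from camera to tool coordinates, whose origin is the TCP and whose axes are the flange's). Camera axes: x right, y down, z forward; pixel columns grow to the right and rows downward; lengths in m; the calibration is good to about 2 mm. The wrist camera is an equidistant fisheye: a pixel r from the principal point sees the ray r / f radians off the axis. A picture is of the moment at which its call begins: read the wrist's pose just before it. There is no depth.
- manip.sign_off(): hands the job in; it is judged then, once.
The state is a dict: "t": time; "q": joint angles; "qd": joint speeds; "tau": joint torques, N m; "tcp_pos": TCP position; "tool_rot": TCP orientation; "force": force on the tool from outside, world axes, zero at the start; "ft_torque": the same for the moment, N m; "finger_gap": opening from 0.0 (shut) to 1.0 (fully open); "gripper_force": force on a finger pad.
Only numpy, scipy, OpenCV 4.12 (cv2) and the standard library are available. Lean on these libraries where they do the work, as an engineer would, in place of code of your own. Each camera call takes 0.05 s, during which the arm holds its last target. There are 200 camera calls.

## Working session

There is one attempt and no reset: what is moved stays moved. The work goes in short steps, Python scripts to look and compute and a tool call to move; the robot and the scene stay as the last step left them, time stands still between calls to the robot, and variables do not carry over. Pictures are saved under pics/ and viewed, at most 10 in all, crops included, and the job is handed in when it is done.

Besides the shell and the picture viewer there is one more tool, called after "Call:" by a JSON object that holds its "api" and its "payload", one argument or row to a line. step_arm: Moves the arm, as the interface text tells. Its arguments: {"type":"object","properties":{"commands":{"type":"array","items":{"type":"number"}},"jaw":{"type":"number"},"grip_force":{"type":"number"}},"required":["commands"]}

```bash
mkdir -p pics
cat > h.py <<'E'
import numpy as np,cv2,pickle
from station import manip
def snap(n,f):
    s=manip.sense(); d=manip.snapshot(n); d=dict(d); d['state']=s
    cv2.imwrite(f'pics/{f}.png',d['pixels']); pickle.dump(d,open(f'{f}.pkl','wb')); return d
def load(f): return pickle.load(open(f'{f}.pkl','rb'))
def plane(d,uv,z):
    R=np.array(d['R']);t=np.array(d['t']).ravel()
    c=-R.T@t; r=R.T@np.array([(uv[0]-d['cx'])/d['fx'],(uv[1]-d['cy'])/d['fy'],1])
    return c+r*(z-c[2])/r[2]
def proj(d,X):
    p=np.array(d['R'])@np.array(X)+np.array(d['t']).ravel()
    return np.array([d['fx']*p[0]/p[2]+d['cx'],d['fy']*p[1]/p[2]+d['cy']])
E
python3 - <<'E'
from h import *
for n in('scene','top'):
    d=snap(n,n+'0'); R=np.array(d['R']); print(n,d['fx'],-R.T@np.array(d['t']).ravel(),R[2])
s=manip.sense();print(s)
E
```

```text
scene 452.58317597958006 [1.16948907 0.52715241 0.78689378] [-0.56947286 -0.43217232 -0.69923369]
top 506.5768874910113 [0.5514017  0.10955496 1.04426646] [ 0.0672378  -0.01960258 -0.99754439]
{'t': 0.1, 'q': array([-1.34751578e+00,  5.28392960e-01,  1.43382281e+00, -6.08361359e-06,
        1.18142555e+00, -1.78513869e-01]), 'qd': array([ 1.97791478e-05, -1.82360086e-03, -2.76436980e-03, -5.90140895e-04,
       -1.03177813e-03, -7.68772514e-04]), 'tau': array([-5.16483269e-04, -4.43304098e+01, -1.78587019e+01, -3.72311097e-04,
        3.86067884e-03,  1.89448696e-05]), 'tcp_pos': array([ 0.24429275, -0.57458385,  0.24910384]), 'tool_rot': array([ 9.79887190e-01,  1.99549606e-01, -2.57383179e-05, -1.02401366e-03]), 'force': array([0.81078343, 0.59902908, 0.21957422]), 'ft_torque': array([ 0.03774437, -0.03922072,  0.014178  ]), 'gripper_force': 0.0, 'finger_gap': 1.0001952677730521}
```

View pics/top0.png

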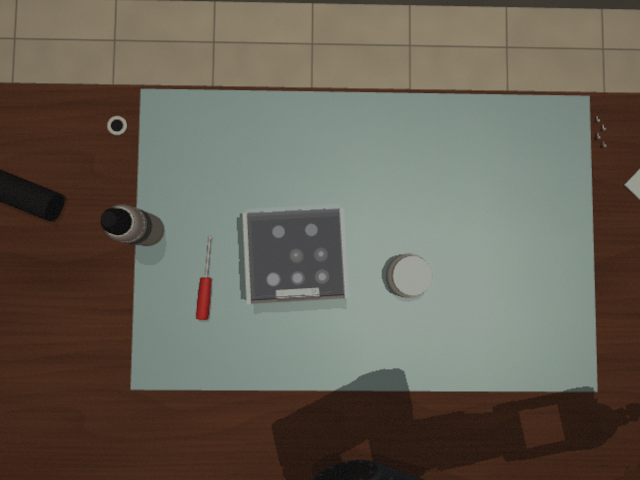

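View pics/scene0.png

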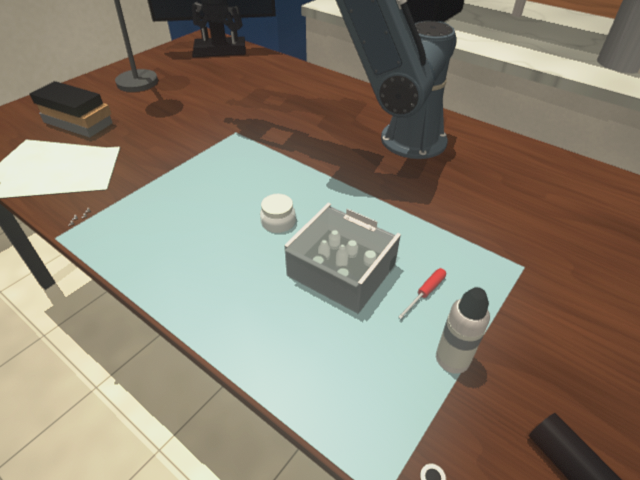

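The top view has the case around (295,255), the pull strip at (297,293), the duster at (120,222), the screwdriver at (205,280) and the tub at (410,275). The scene view has the case at (343,255). I'll enlarge the case in both views.

Run:
```python
from h import *
a=load('top0')['pixels'][200:312,235:355]; b=load('scene0')['pixels'][200:312,280:405]
a=cv2.resize(a,None,fx=5,fy=5,interpolation=cv2.INTER_CUBIC);cv2.imwrite('pics/ta.png',cv2.convertScaleAbs(a,alpha=1.3))
b=cv2.resize(b,None,fx=5,fy=5,interpolation=cv2.INTER_CUBIC);cv2.imwrite('pics/sb.png',cv2.convertScaleAbs(b,alpha=1.2))
```

```text
(no output)
```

View pics/ta.png

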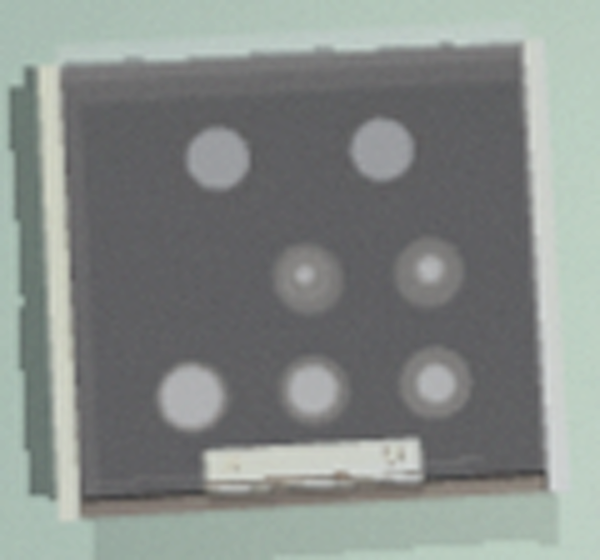

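View pics/sb.png

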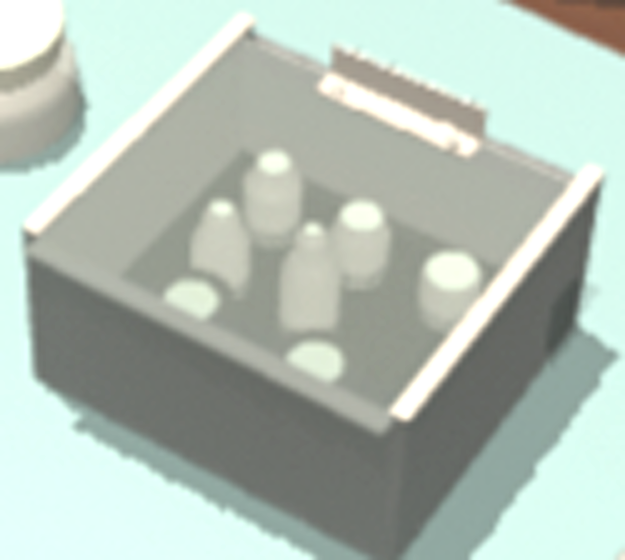

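Run:
```python
from h import *
T=load('top0');S=load('scene0')
A=lambda u,v:((u+.5)/5-.5+235,(v+.5)/5-.5+200)
B=lambda u,v:((u+.5)/5-.5+280,(v+.5)/5-.5+200)
c=np.array([plane(T,A(*p),.1)[:2] for p in [(38,67),(60,520),(567,490),(543,40)]])
print(c, 'sides',np.linalg.norm(np.diff(c[[0,1,2,3,0]],axis=0),axis=1)); o=c.mean(0)
cs=np.array([plane(S,B(*p),.1)[:2] for p in [(397,418),(602,170),(245,15),(25,235)]])
print('scene',cs,cs.mean(0))
x=c[0]-c[1]+c[3]-c[2]; yaw=np.arctan2(x[1],x[0]); x=cs[0]-cs[1]+cs[3]-cs[2]
print('o',o,'yaw',yaw,np.arctan2(x[1],x[0]))
ex=np.array([np.cos(yaw),np.sin(yaw)]);ey=np.array([-ex[1],ex[0]])
loc=lambda P:(np.round([(P[:2]-o)@ex,(P[:2]-o)@ey],4))
def tri(a,b):
    ps=[]
    M=[];r=[]
    for d,uv in((T,a),(S,b)):
        R=np.array(d['R']);t=np.array(d['t']).ravel();n=np.array([(uv[0]-d['cx'])/d['fx'],(uv[1]-d['cy'])/d['fy']])
        M+=[R[0]-n[0]*R[2],R[1]-n[1]*R[2]];r+=[n[0]*t[2]-t[0],n[1]*t[2]-t[1]]
    return np.linalg.lstsq(np.array(M),np.array(r),rcond=None)[0]
for n,a,b in[('mid',(304,274),(313,230)),('right',(430,268),(222,207)),('front r',(435,383),(275,162)),('front m',(312,391),(362,215))]:
    P=tri(A(*a),B(*b)); print(n,P,loc(P))
for p in[(205,452),(420,438),(208,492),(424,484)]: print('strip z.115/.0955',loc(plane(T,A(*p),.115)),loc(plane(T,A(*p),.0955)))
for p in[(335,48),(486,110),(320,85),(475,150)]: print('scene strip',loc(plane(S,B(*p),.115)),loc(plane(S,B(*p),.0955)))
for w in [(.002,0),(.002,-.048)]:
    print('expect lens',o+w[0]*ex+w[1]*ey)
q=manip.sense()['tool_rot'];print(q)
```

```text
[[0.66740685 0.2429077 ]
 [0.49910201 0.23142446]
 [0.51172831 0.04390938]
 [0.67986267 0.05396063]] sides [0.16869614 0.1879397  0.16843453 0.18935719]
scene [[0.66893029 0.23784427]
 [0.49714604 0.22932328]
 [0.50943347 0.04254573]
 [0.68269117 0.05624285]] [0.58955024 0.14148903]
o [0.58952496 0.14305054] yaw 0.06391987106270164 0.06430369795073468
mid [0.59187266 0.14272877 0.08427963] [ 0.0023 -0.0005]
right [0.59506437 0.09502856 0.07174474] [ 0.0025 -0.0483]
front r [0.55107834 0.09243404 0.06494724] [-0.0416 -0.0481]
front m [0.54766471 0.13984088 0.05682167] [-0.042  -0.0005]
strip z.115/.0955 [-0.0622  0.0382] [-0.0626  0.0397]
strip z.115/.0955 [-0.0614 -0.0403] [-0.0619 -0.0405]
strip z.115/.0955 [-0.0767  0.0378] [-0.0775  0.0393]
strip z.115/.0955 [-0.0782 -0.0409] [-0.079  -0.0411]
scene strip [-0.0749 -0.0391] [-0.0946 -0.0503]
scene strip [-0.077   0.0378] [-0.0968  0.0289]
scene strip [-0.0498 -0.0313] [-0.0687 -0.0423]
scene strip [-0.0518  0.0464] [-0.0708  0.0377]
expect lens [0.59152087 0.1431783 ]
expect lens [0.59458694 0.09527632]
[ 9.79887190e-01  1.99549606e-01 -2.57383179e-05 -1.02401366e-03]
```

The middle one at (0.5916, 0.143) triangulates to a lens height of 84 mm against 82 expected, so it is the longest. Its neighbour comes out at 72 mm (about 68 expected), so that one is objective_b. The pull face is at local x ≈ -0.077, which puts the cover about 8 mm open. I'll fly to the spot in front of the pull with the jaws closing.

Call:
{"api": "step_arm", "payload": {
  "commands": [0.015, -0.017, 0, 0, 0, 1, 0.039, -0.045, 0, 0, 0, 2, 0.068, -0.079, 0, 0, 0, 3, 0.097, -0.113, 0, 0, 0, 4, 0.127, -0.147, 0, 0, 0, 5, 0.156, -0.181, 0, 0, 0, 6, 0.185, -0.214, 0, 0, 0, 7, 0.214, -0.248, 0, 0, 0, 8, 0.243, -0.282, 0, 0, 0, 9, 0.268, -0.31, 0, 0, 0, 10],
  "jaw": 0,
  "grip_force": 20
}}

```text
t: 1.1
tcp_pos: [0.3696, -0.1826, 0.2498]
tool_rot: [0.994, 0.113, -0.0, -0.001]
force: [-0.4, -1.0, 0.2]
finger_gap: -0.002
gripper_force: 0.0
```

Call:
{"api": "step_arm", "payload": {
  "commands": [0.022, -0.036, 0, 0, 0, 1.5, 0.047, -0.079, 0, 0, 0, 3, 0.073, -0.122, 0, 0, 0, 4.5, 0.098, -0.165, 0, 0, 0, 6, 0.124, -0.208, 0, 0, 0, 7.5, 0.15, -0.25, 0, 0, 0, 8.5, 0.171, -0.286, 0.015, 0, 0, 9.3, 0.171, -0.286, 0.055, 0, 0, 9.3, 0.171, -0.286, 0.1, 0, 0, 9.3, 0.171, -0.286, 0.127, 0, 0, 9.3]
}}

```text
t: 2.1
tcp_pos: [0.4703, 0.1327, 0.1204]
tool_rot: [0.999, 0.033, -0.002, 0.0]
force: [-0.9, -0.1, -0.2]
finger_gap: 0.004
gripper_force: 0.0
```

Run:
```python
from h import *
s=manip.sense();q=s['tool_rot'];print(s['tcp_pos'],q,2*np.arctan2(q[1],q[0]),s['q'],s['force'])
d=snap('scene','scene1');b=d['pixels'][130:330,240:490]
cv2.imwrite('pics/s1.png',cv2.resize(b,None,fx=3,fy=3,interpolation=cv2.INTER_CUBIC))
o=np.array([.5895,.1425]);y=.064;ex=np.array([np.cos(y),np.sin(y)]);ey=np.array([-ex[1],ex[0]])
p=s['tcp_pos'][:2]-o;print(p@ex,p@ey)
```

```text
[0.47030758 0.13273407 0.12037657] [ 9.99444980e-01  3.32557357e-02 -1.94547848e-03  4.67585643e-05] 0.06652386312270213 [ 4.59567328e-02  5.61378090e-01  1.88317297e+00 -6.84040440e-05
  7.00933426e-01  1.55028156e+00] [-0.91628483 -0.07651094 -0.24276485]
-0.11957298910904092 -0.002122825708393219
```

View pics/s1.png

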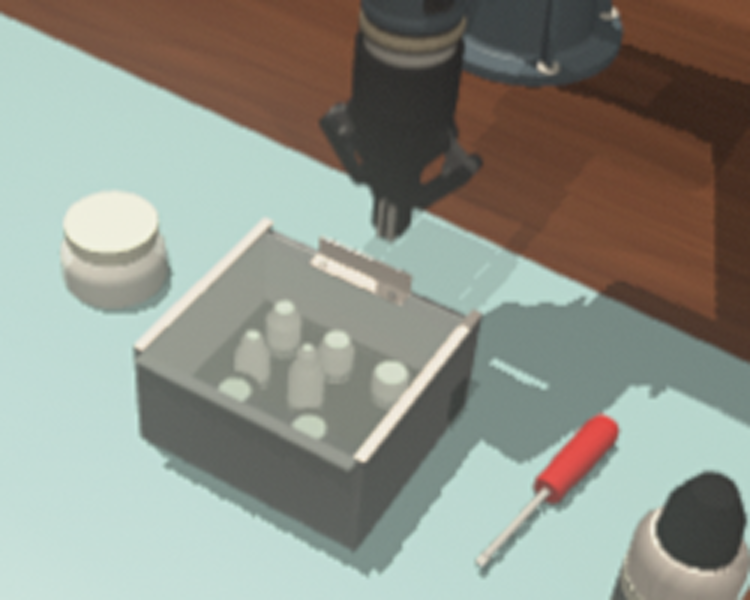

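The closed fingertips, at (390,235) in the crop, are behind the pull strip at (360,270) and about 31 mm short of it, with clearance all round. Next I'll push gently.

Call:
{"api": "step_arm", "payload": {
  "commands": [0.007, -0.001, -0.001, 0, 0, 0, 0.015, -0.002, -0.002, 0, 0, 0, 0.022, -0.002, -0.002, 0, 0, 0, 0.026, -0.002, -0.002, 0, 0, 0, 0.03, -0.002, -0.002, 0, 0, 0, 0.034, -0.002, -0.002, 0, 0, 0, 0.038, -0.002, -0.002, 0, 0, 0, 0.044, -0.002, -0.002, 0, 0, 0, 0.05, -0.002, -0.002, 0, 0, 0, 0.056, -0.002, -0.002, 0, 0, 0]
}}

```text
t: 3.15
tcp_pos: [0.5283, 0.1378, 0.125]
tool_rot: [0.999, 0.032, -0.0, -0.0]
force: [-1.8, 0.4, 0.9]
finger_gap: -0.002
gripper_force: 0.7
```

Call:
{"api": "step_arm", "payload": {
  "commands": [0.008, 0, 0, 0, 0, 0, 0.018, 0, 0, 0, 0, 0, 0.028, 0, 0, 0, 0, 0, 0.038, 0, 0, 0, 0, 0, 0.048, 0, 0, 0, 0, 0, 0.058, 0, 0, 0, 0, 0, 0.067, 0, 0, 0, 0, 0, 0.075, 0, 0, 0, 0, 0, 0.081, 0, 0, 0, 0, 0, 0.085, 0, 0, 0, 0, 0]
}}

```text
t: 4.15
tcp_pos: [0.6131, 0.1433, 0.1249]
tool_rot: [0.999, 0.032, 0.0, -0.0]
force: [0.0, 0.8, 0.6]
finger_gap: 0.001
gripper_force: 0.6
```

Run:
```python
from h import *
s=manip.sense();q=s['tool_rot'];print(s['tcp_pos'],2*np.arctan2(q[1],q[0]),s['force'])
d=snap('scene','scene2');b=d['pixels'][130:330,240:490]
cv2.imwrite('pics/s2.png',cv2.resize(b,None,fx=3,fy=3,interpolation=cv2.INTER_CUBIC))
o=np.array([.5895,.1425]);y=.064;ex=np.array([np.cos(y),np.sin(y)]);ey=np.array([-ex[1],ex[0]])
p=s['tcp_pos'][:2]-o;print(p@ex,p@ey)
```

```text
[0.61314271 0.1432736  0.12492295] 0.06488272583053847 [0.00377391 0.75137208 0.64208755]
0.023643780339107592 -0.0007400857122520734
```

View pics/s2.png

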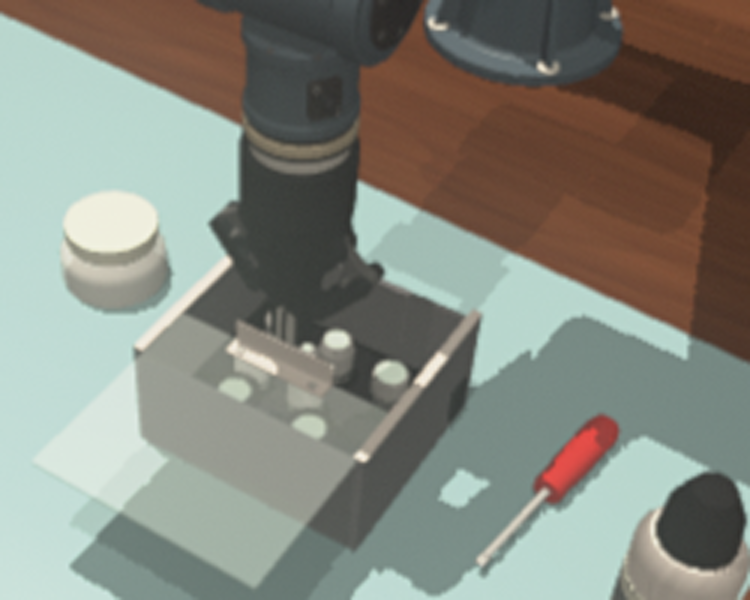

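The cover is well on its way, with the strip at (285,355) and the sheet sticking out of the rear. I'll push the remaining stretch slowly.

Call:
{"api": "step_arm", "payload": {
  "commands": [0.003, 0, 0.001, 0, 0, 0, 0.006, 0, 0.002, 0, 0, 0, 0.009, 0, 0.002, 0, 0, 0, 0.012, 0, 0.002, 0, 0, 0, 0.015, 0, 0.002, 0, 0, 0, 0.018, 0, 0.002, 0, 0, 0, 0.02, 0, 0.002, 0, 0, 0, 0.022, 0, 0.002, 0, 0, 0, 0.023, 0, 0.002, 0, 0, 0, 0.024, 0, 0.002, 0, 0, 0]
}}

```text
t: 5.2
tcp_pos: [0.6366, 0.1448, 0.123]
tool_rot: [0.999, 0.032, -0.0, 0.0]
force: [-0.4, 0.4, 0.5]
finger_gap: -0.001
gripper_force: 0.6
```

Run:
```python
from h import *
s=manip.sense();q=s['tool_rot'];print(s['tcp_pos'],2*np.arctan2(q[1],q[0]),s['force'])
d=snap('scene','scene3');b=d['pixels'][130:330,240:490]
cv2.imwrite('pics/s3.png',cv2.resize(b,None,fx=3,fy=3,interpolation=cv2.INTER_CUBIC))
```

```text
[0.63657881 0.14479859 0.12300078] 0.06497667130125384 [-0.37465063  0.38472603  0.54873157]
```

View pics/s3.png

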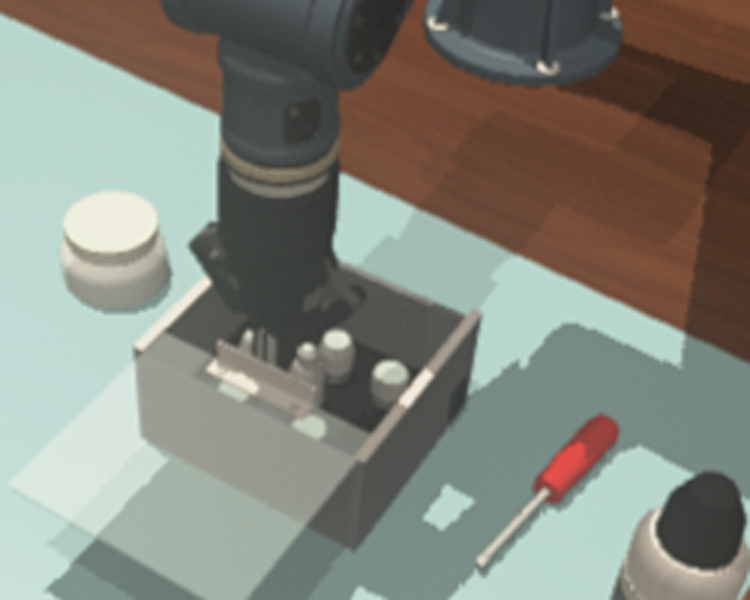

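Run:
```python
from h import *
d=load('scene3');o=np.array([.5895,.1425]);y=.064;ex=np.array([np.cos(y),np.sin(y)]);ey=np.array([-ex[1],ex[0]])
for p in[(218,341),(317,387)]:
    P=plane(d,(p[0]/3+240-.33,p[1]/3+130-.33),.115)[:2]-o;print(P@ex+.085,P@ey)
```

```text
0.14345812469789354 -0.04032722389782511
0.14176224949580085 0.03992255059974714
```

The strip top puts the cover at about 0.142 m, so it is open. Now I'll back off 45 mm to stand over the lens, with the tips about 2 cm above it.

Call:
{"api": "step_arm", "payload": {
  "commands": [-0.004, 0, 0, 0, 0, 0, -0.012, 0, 0, 0, 0, 0, -0.022, 0, 0, 0, 0, 0, -0.032, -0.001, 0, 0, 0, 0, -0.04, -0.001, 0, 0, 0, 0, -0.044, -0.001, 0.001, 0, 0, 0, -0.045, -0.001, 0.001, 0, 0, 0, -0.045, -0.001, 0.001, 0, 0, 0, -0.045, -0.001, 0.001, 0, 0, 0, -0.045, -0.001, 0.001, 0, 0, 0]
}}

```text
t: 6.25
tcp_pos: [0.5921, 0.1429, 0.122]
tool_rot: [0.999, 0.032, 0.0, -0.0]
force: [-0.2, -1.0, -0.3]
finger_gap: 0.002
gripper_force: 0.0
```

Call:
{"api": "step_arm", "payload": {
  "commands": [0, 0, 0, 0, 0, 0, 0, 0, 0, 0, 0, 0, 0, 0, 0, 0, 0, 0, 0, 0, 0, 0, 0, 0, 0, 0, 0, 0, 0, 0, 0, 0, 0, 0, 0, 0, 0, 0, 0, 0, 0, 0, 0, 0, 0, 0, 0, 0, 0, 0, 0, 0, 0, 0, 0, 0, 0, 0, 0, 0]
}}

```text
t: 7.25
tcp_pos: [0.5916, 0.1429, 0.122]
tool_rot: [0.999, 0.032, 0.0, 0.0]
force: [-0.8, -0.7, -0.4]
finger_gap: 0.001
gripper_force: 0.0
```

Call:
{"api": "step_arm", "payload": {
  "commands": [0, 0, 0, 0, 0, 0, 0, 0, 0, 0, 0, 0, 0, 0, 0, 0, 0, 0, 0, 0, 0, 0, 0, 0, 0, 0, 0, 0, 0, 0, 0, 0, 0, 0, 0, 0, 0, 0, 0, 0, 0, 0, 0, 0, 0, 0, 0, 0, 0, 0, 0, 0, 0, 0, 0, 0, 0, 0, 0, 0]
}}

```text
t: 8.25
tcp_pos: [0.5916, 0.1429, 0.122]
tool_rot: [0.999, 0.032, 0.0, -0.0]
force: [-1.1, 1.1, 0.1]
finger_gap: -0.002
gripper_force: 0.0
```

Call:
{"api": "step_arm", "payload": {
  "commands": [0, 0, 0, 0, 0, 0, 0, 0, 0, 0, 0, 0, 0, 0, 0, 0, 0, 0, 0, 0, 0, 0, 0, 0, 0, 0, 0, 0, 0, 0, 0, 0, 0, 0, 0, 0, 0, 0, 0, 0, 0, 0, 0, 0, 0, 0, 0, 0, 0, 0, 0, 0, 0, 0, 0, 0, 0, 0, 0, 0]
}}

```text
t: 9.25
tcp_pos: [0.5916, 0.1429, 0.122]
tool_rot: [0.999, 0.032, -0.0, -0.0]
force: [-0.2, 0.9, -0.6]
finger_gap: 0.003
gripper_force: 0.0
```

Run:
```python
from h import *
s=manip.sense();print(s['t'],s['tcp_pos'],s['force'])
d=snap('scene','scene4');b=d['pixels'][130:330,240:490]
cv2.imwrite('pics/s4.png',cv2.resize(b,None,fx=3,fy=3,interpolation=cv2.INTER_CUBIC))
```

```text
9.25 [0.59157362 0.14286931 0.12201564] [-0.20718234  0.8669611  -0.55206817]
```

View pics/s4.png

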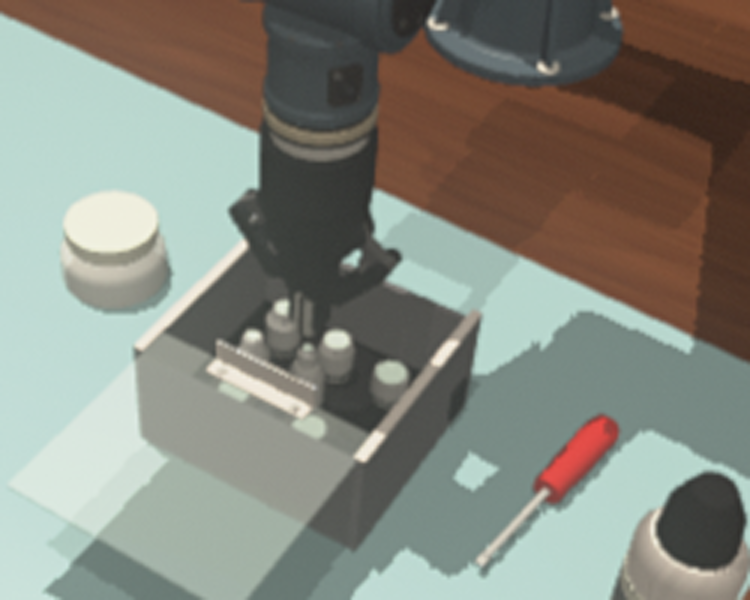

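The fingertips at (308,330) hang directly above the long objective's nose at (308,350). The cover has stayed open and nothing else has moved, so I'm handing in.

```bash
python3 -c "
from station import manip
print(manip.sign_off())"
```

```text
the job is handed in; nothing more can be done
None
```

The cover is about 142 mm open (measured from the camera), and the closed fingertips are still pointing straight down at the longest objective (middle of the second row), about 2 cm above its lens; I held them there for over 3 s, nothing else appeared to move, and the job is handed in, though the sign-off gave no verdict.

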